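Switch off the lint extractor and take out its stuck cup

ROBOT

A 6-joint arm with a two-finger parallel gripper is mounted at the origin on the work surface. World frame = base frame: x ahead of the robot, y to its left, z up, the work surface at z = 0. Lengths are in mm, angles in rad, forces in N, time in s.
With the tool pointing down it reaches from about 350 to 975 mm from the base axis. Payload 7.1 kg.
Tool frame: the origin (TCP) lies on the mounting face of the last link; the fingertips stand 182 mm ahead of it and the grasp point (between the pads) lies 163 mm ahead of it (ctrl.tcp_to_tips is the distance from the TCP to the fingertips, in mm); z points along the fingers, y is the direction in which the jaws open and shut (so a half turn about z gives the same grasp; the last joint's range is limited). The gripper opens to 88 mm and grips with 3 to 60 N. Pads are 20 mm wide; open, the fingers measure 115 mm over their backs; the gripper's body (75 mm by 178 mm) begins 61 mm behind the grasp point.
Start: joints at [1.326, 0.423, 1.63, -0, 1.089, -0.019], TCP at [139.898, 609.126, 404.675] pointing down, gripper open.
Joint ranges: [-3, 3], [-0.9, 2.11], [0.09, 2.58], [-1.31, 4.45], [0.11, 2.69], [-2.54, 2.54]. Speed limits (rad/s): [2.39, 2.39, 3.01, 3.14, 3.14, 3.14].

INTERFACE

Orientations are given as a rotation vector (axis times angle).
In Python, from workcell import ctrl gives the robot as it stands. The module is installed in compiled form; this text tells all that it offers.
- The arm moves only by the tool send_rows, never from a script. Its argument "commands" is a list of rows, each an object with "translation": the shift along the world's x, y, z normalised to -1 to 1, where 1 is 0.1 m, a list of three; "twist": the turn, a rotation vector about the world's x, y, z normalised to -1 to 1, where 1 is 0.5 rad, a list of three. A call has exactly 10 rows; each row is the pose to reach, as a shift and turn from the pose commanded when the call began; what a row does not reach only later rows make up. A row lasts 1/10 s, in which the tool goes at most 50 mm and 8.59 degrees, less where a joint would pass 70% of its speed; a pose out of reach is approached as far as the arm can. A call with a number of a shift or a turn outside -1 to 1 is refused whole. A call with a gripper value outside its range is refused whole. "grip" is the closure, from -1 (fully open) to 1 (shut), set as the call begins (left out, the last holds). The fingers move at their own pace and stop on an object; the grip force is fixed at half the most. Time passes only in rows, so rows that repeat a pose let the fingers close, or fill a call up. It gives the time, the measured TCP pose, the force and the opening at its end, in the units of the state.
- ctrl.get_obs(): the state, without advancing time (a new reading comes with each control period).
- ctrl.get_image(name): name is "side" or "top" or "wrist"; returns a dict with "img" (384x512x3 uint8, red, green, blue), "intrinsics" (3x3 intrinsics, pixels), "cam_to_world" (4x4, takes a point from camera to world coordinates). Camera axes: x right, y down, z forward; pixel columns grow to the right and rows downward; lengths in mm; the calibration is good to about 2 mm. A picture is of the moment at which its call begins. There is no depth.
- ctrl.close_job(): hands the job in, once; it reports no verdict.
The state is a dict: "t": time; "qpos": joint angles; "qvel": joint speeds; "joint_torque": joint torques, N m; "ee_pos": TCP position; "orientation": TCP orientation; "ft_force": force on the tool from outside, world axes, zero at the start; "moment": the same for the moment, N m; "width": finger opening in mm.
Only numpy, scipy, OpenCV 4.12 (cv2) and the standard library are available. Lean on these libraries where they do the work, as an engineer would, in place of code of your own. Each camera call takes 0.05 s, during which the arm holds its last target. There are 200 camera calls.

TASK

Switch off the lint extractor by throwing the long bat toggle over its centre to the side away from its box's pilot lens. Only then pull the stuck collecting cup straight up out of its sleeve, twisting it a sixth to a quarter of a turn to free its lugs, and stand it upright, not dropped, flat on the tray beside the spool. Leave the short toggle as it is and do not push over or shove the spool, cone or mug.

Things in the scene. Friction and masses are not known exactly. Their poses are not given: they have to be found in the camera images.
- switch_box: The extractor's switch box: painted grey steel switch box 120 x 80 x 55 high (mm), bolted down; origin at the centre of its underside, z up, x along its length. A clear domed pilot lens (24 wide, 12 high) is on its top, 46 mm to +x of the middle. In the middle of its top stands the LONG bat toggle. The two boxes may swap places.
- toggle (a joint): Long bat's angle (rad) about the box's y axis, pivot 55 mm above the box's underside at its middle; -0.45 to 0.45. Positive leans to box +x, towards the lens: running, as at the start. -0.45, away from the lens: off. Over-centre spring, stable only at the ends; 0.22 N m (4 to 5 N at 50 mm from the pivot) to leave an end, nothing at the centre, then it snaps over by itself.
- switch_box_lens (a point): Top of the pilot lens on the extractor's switch box, 67 mm above the table.
- toggle_tip (a point): End of the long bat, on its axis, 70 mm from the pivot. The plain steel bat widens from 10 mm diameter at the pivot to 16 mm near the end.
- lamp_box: The lamp's switch box, to be left alone: painted grey steel switch box 120 x 80 x 55 high (mm), bolted down; origin at the centre of its underside, z up, x along its length. A clear domed pilot lens (24 wide, 12 high) is on its top, 46 mm to +x of the middle. Its bat toggle is SHORT: 36 mm long, 10 mm thick.
- lamp_toggle_tip (a point): End of the short bat, 36 mm from its pivot (pivot as on the other box).
- collector: Lint collector bolted to the table; origin on the cup sleeve's axis at table height, z up. Grey base plate 10 mm thick, x -70 to +175, y -65 to +65; dark steel upright sleeve, outer diameter 92; motor housing behind it (x +74 to +170, y -55 to +55, top at z 85). The cup stands on the plate (z 10) inside the sleeve, 45 mm of it showing.
- sleeve_top (a point): Centre of the sleeve's mouth, 75 mm above the table. Inside, two lands centred on the collector's +x and -x (25 degrees either side, z 20 to 75) guide the cup with 1.5 mm clearance. A sprung rubber pad in each presses on the cup with 4 N: turning and pulling are stiff (5 to 12 N, up to 0.35 N m).
- keyway (a point): Mouth of one of the two open keyways between the lands, on the collector's +y side (the other is at -y), 41 mm from the axis, 75 mm above the table. The cup's lugs pass up through these.
- cup: Loose aluminium collecting cup, 110 high, outer diameter 60, wall 4, open top, 0.11 to 0.23 kg; origin at the centre of its underside, z up. Seated at the start with its lugs locked under the lands (3 mm lift only). Turned 45 to 135 degrees about its axis, either way, it lifts straight out; clear once 65 mm up. The rim may be gripped from above across the diameter or over the wall.
- cup_lug (a point): Outer end of one of the cup's two opposite lugs (9 wide, 7 high, level with its underside), 37 mm from the axis on the cup's +x; the other is on -x. At the start the cup's x lies within 0.12 rad of the collector's x.
- cup_rim (a point): Centre of the cup's mouth, 110 mm above its underside.
- tray: Fixed plain steel tray 220 x 150 x 20 high, wall and floor 5 mm; origin at the centre of its underside, x along its length. A spool stands on its +x half; the -x half is free.
- spool: Bystander: wooden spool, 44 diameter, 65 high, standing on the tray; origin at the centre of its underside.
- cone: Bystander: upright cardboard cone, 60 diameter, 150 high; origin at its underside.
- mug: Bystander: white mug, 80 diameter, 92 high; origin at its underside.

How it is judged:
By the outcome, as a careful person would: the job done as asked, in the order asked, and still so for the second after the job is handed in, with the robot touching nothing.
It also fails if it takes over 69 s, if anything falls off the work surface, if the arm or the gripper's body presses on something with over 40 N, if the wrist force passes 120 N, or if a joint passes its speed limit or range.

## Working session

There is one attempt and no reset: what is moved stays moved. The work goes in short steps, Python scripts to look and compute and a tool call to move; the robot and the scene stay as the last step left them, time stands still between calls to the robot, and variables do not carry over. Pictures are saved under pics/ and viewed, about 8 in all and at most 12, crops included, and the job is handed in when it is done.

Besides the shell and the picture viewer there is one more tool, called after "Request:" by a JSON object that holds its "api" and its "payload", one argument or row to a line. send_rows: Moves the arm, as the interface text tells. Its arguments: {"type":"object","properties":{"commands":{"type":"array","items":{"type":"object","properties":{"translation":{"type":"array","items":{"type":"number"}},"twist":{"type":"array","items":{"type":"number"}}}}},"grip":{"type":"number"}},"required":["commands"]}

```bash
mkdir -p pics
cat > h.py <<'E'
import numpy as np, cv2, pickle
from workcell import ctrl
def shot(n):
    d=ctrl.get_image(n); pickle.dump(d,open(f'pics/{n}.pkl','wb')); return d
def load(n): return pickle.load(open(f'pics/{n}.pkl','rb'))
def proj(d,p):
    T=np.linalg.inv(np.array(d['cam_to_world'])); q=T[:3,:3]@np.array(p,float)+T[:3,3]
    q=np.array(d['intrinsics'])@q; return q[:2]/q[2]
def ray(d,u,v,z):
    T=np.array(d['cam_to_world']); r=T[:3,:3]@np.linalg.inv(np.array(d['intrinsics']))@[u,v,1]
    return T[:3,3]+r*(z-T[2,3])/r[2]
def save(d,name,box=None,k=1):
    im=np.array(d['img'])[:,:,::-1]
    if box: im=im[box[1]:box[3],box[0]:box[2]]
    cv2.imwrite('pics/'+name,cv2.resize(im,None,fx=k,fy=k,interpolation=cv2.INTER_CUBIC))
E
python3 - <<'E'
from h import *
a=[]
for n in('top','side'):
    d=shot(n); a.append(np.array(d['img'])); print(n,np.round(d['cam_to_world'],3).tolist(),d['intrinsics'])
cv2.imwrite('pics/t1.png',cv2.resize(a[0][:,:,::-1],(800,600),interpolation=cv2.INTER_CUBIC))
cv2.imwrite('pics/s1.png',cv2.resize(a[1][:,:,::-1],(800,600),interpolation=cv2.INTER_CUBIC))
print(ctrl.get_obs())
E
```

```text
top [[-0.01, -0.981, 0.194, 302.356], [-1.0, 0.01, -0.002, -10.336], [-0.0, -0.194, -0.981, 1488.478], [0.0, 0.0, 0.0, 1.0]] [[493.09799805   0.         249.43158688]
 [  0.         493.09799805 198.13785835]
 [  0.           0.           1.        ]]
side [[-0.945, -0.233, 0.23, 402.86], [-0.327, 0.63, -0.704, 635.964], [0.019, -0.741, -0.672, 722.187], [0.0, 0.0, 0.0, 1.0]] [[352.4515233    0.         258.28724712]
 [  0.         352.4515233  190.42442306]
 [  0.           0.           1.        ]]
{'t': 0.1, 'qpos': array([ 1.32602174e+00,  4.23735704e-01,  1.63059127e+00, -8.66636295e-06,
        1.08859160e+00, -1.90002972e-02]), 'qvel': array([ 0.00077176,  0.00149348, -0.00203399, -0.00036733, -0.00052477,
       -0.00109131]), 'joint_torque': array([ 1.87195797e-04, -5.45617425e+01, -2.74323893e+01,  6.45760400e-02,
        1.88656838e-02, -4.99445639e-05]), 'ee_pos': array([139.82945615, 608.9043241 , 404.00596057]), 'orientation': array([-3.53867528e-01, -3.12143079e+00,  2.06614829e-03]), 'ft_force': array([ 0.19082368,  0.55444478, -0.32662022]), 'moment': array([-0.0220416 ,  0.02345327, -0.04530059]), 'width': 87.93216854327498}
```

View pics/t1.png

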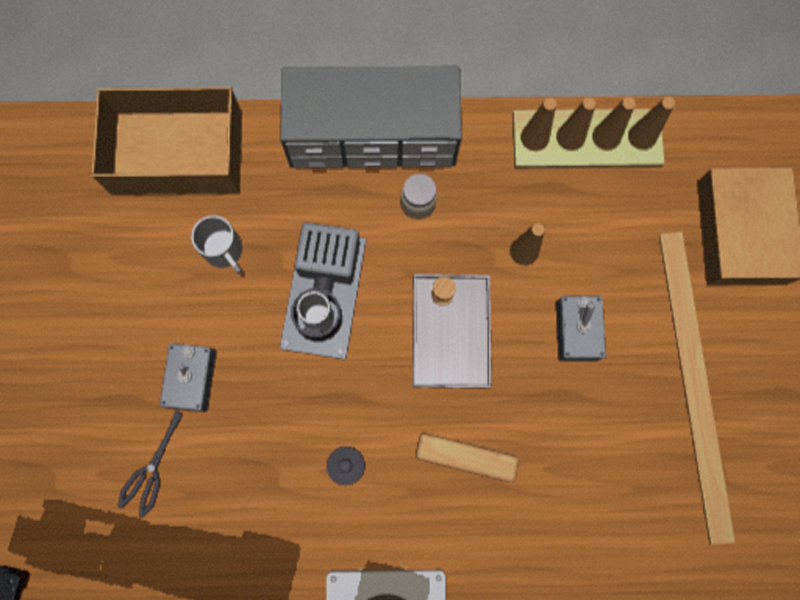

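View pics/s1.png

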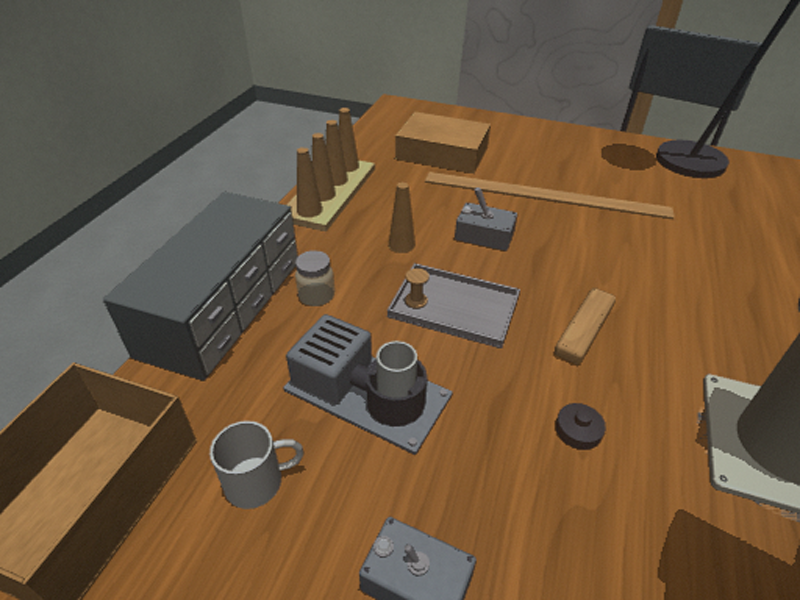

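The top view shows the long-bat box at about (582,327), the short-bat box at (188,378), the sleeve and cup at (316,313), the tray centred near (452,330) with the spool in its upper half, the cone at (527,243) and the mug at (214,240). I'll enlarge the areas that matter.

Run:
```python
from h import *
d=load('top'); s=load('side')
im=np.array(d['img'])[:,:,::-1]; si=np.array(s['img'])[:,:,::-1]
def c(i,x0,y0,w,h,k): return cv2.resize(i[y0:y0+h,x0:x0+w],None,fx=k,fy=k,interpolation=cv2.INTER_CUBIC)
A=c(im,350,180,50,60,8); B=c(im,175,135,70,100,6)[:,:400]; 
S=c(si,285,115,50,50,8); T=c(im,255,165,70,90,5)
out=np.zeros((600,800,3),np.uint8); out[:480,:400]=A; 
out[:400,400:800]=S
cv2.imwrite('pics/c1.png',out)
out=np.zeros((600,770,3),np.uint8); out[:600,:400]=B; out[:450,420:770]=T
cv2.imwrite('pics/c2.png',out)
```

```text
(no output)
```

View pics/c1.png

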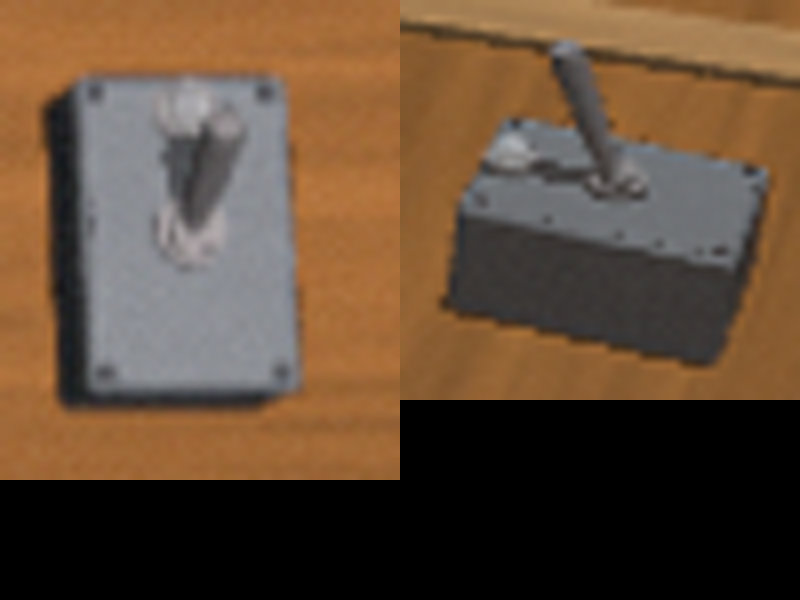

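View pics/c2.png

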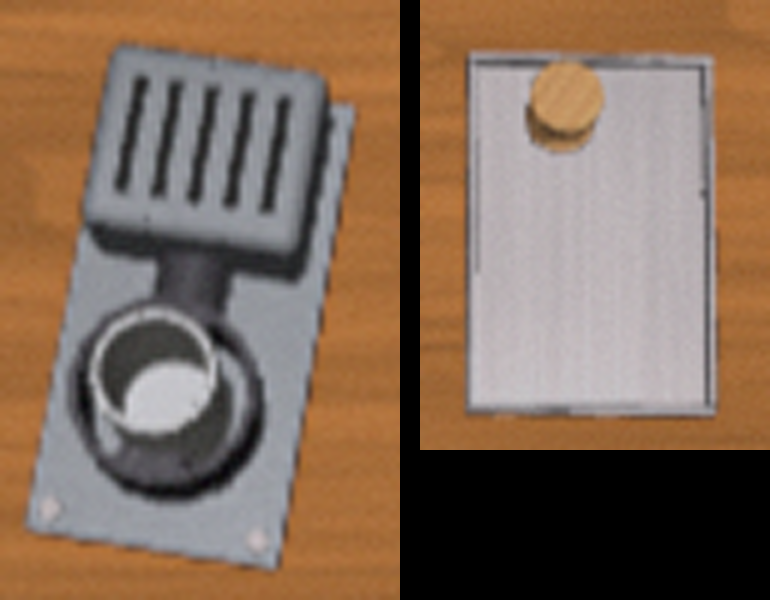

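Run:
```python
from h import *
d=load('top')
def P(u,v,z,ox,oy,k,x0=0): return ray(d,(u-x0+.5)/k-.5+ox,(v+.5)/k-.5+oy,z)[:2]
def show(n,L): print(n,np.round(L,1).tolist())
A=[P(*q,55,350,180,8) for q in((80,75),(282,75),(300,390),(88,392))]; show('box',A); print(np.mean(A,0),'len',np.linalg.norm(A[0]-A[3]),'wid',np.linalg.norm(A[0]-A[1]))
ax=(A[0]+A[1]-A[2]-A[3]); print('yaw',np.arctan2(ax[1],ax[0]))
show('pivot',[P(188,238,57,350,180,8),P(188,100,67,350,180,8)]); show('tip',[P(225,124,118,350,180,8)])
B=[P(*q,10,175,135,6) for q in((28,528),(278,568),(355,105))]; show('plate',B)
e=B[2]-B[1];print('len',np.linalg.norm(e),np.linalg.norm(B[1]-B[0]),'yaw',np.arctan2(e[1],e[0]))
y=np.arctan2(e[1],e[0]);ux=np.array([np.cos(y),np.sin(y)]);print('axis from plate',(B[0]+B[1])/2+70*ux)
show('rim',[P(153,371,120,175,135,6)]); show('rim LR',[P(90,371,120,175,135,6),P(216,371,120,175,135,6)]); show('sleeve',[P(167,397,75,175,135,6)])
T=[P(*q,20,255,165,5,420) for q in((468,52),(715,55),(716,414),(468,412))]; show('tray',T); print(np.mean(T,0)); show('spool top',[P(568,100,65+5,255,165,5,420)])
k=.64
show('mug',[ray(d,214*k,236*k,92)[:2]]);show('cone top',[ray(d,538*k,230*k,150)[:2]])
s=load('side')
for n,p in(('rim',[*P(153,371,120,175,135,6),120]),('tip',[*P(225,124,118,350,180,8),118]),('box',[*np.mean(A,0),55])): print(n,proj(s,p)/k)
print(proj(s,[720,-300,118]))
```

```text
box [[610.6, -340.5], [609.8, -415.5], [491.9, -414.6], [491.9, -337.0]]
[ 551.05538865 -376.91338579] len 118.7098848343838 wid 75.08924820843436
yaw -0.018390922216881996
pivot [[548.4, -376.5], [598.2, -376.9]]
tip [[578.7, -376.4]]
plate [[521.8, 200.5], [500.2, 74.4], [741.7, 34.6]]
len 244.79700354081902 127.98077024698672 yaw -0.1630308657798011
axis from plate [580.03671156 126.05955281]
rim [[579.6, 127.1]]
rim LR [[580.0, 156.8], [579.3, 97.4]]
sleeve [[575.8, 124.7]]
tray [[664.8, -58.7], [661.4, -210.0], [441.6, -202.8], [444.3, -55.1]]
[ 553.00573103 -131.64395034]
spool top [[622.8, -115.5]]
mug [[723.5, 316.9]]
cone top [[711.2, -282.0]]
rim [395.13240094 355.26816867]
tip [476.3458193  187.66318513]
box [485.70085735 215.32200857]
[256.6602594  123.48403764]
```

Request:
{"api": "send_rows", "payload": {
  "commands": [
    {"translation":[0.05,-0.1,0],"twist":[0,0,0]},
    {"translation":[0.1,-0.2,0],"twist":[0,0,0]},
    {"translation":[0.15,-0.3,0],"twist":[0,0,0]},
    {"translation":[0.2,-0.4,0],"twist":[0,0,0]},
    {"translation":[0.25,-0.5,0],"twist":[0,0,0]},
    {"translation":[0.3,-0.6,0],"twist":[0,0,0]},
    {"translation":[0.35,-0.7,0],"twist":[0,0,0]},
    {"translation":[0.4,-0.8,0],"twist":[0,0,0]},
    {"translation":[0.45,-0.9,0],"twist":[0,0,0]},
    {"translation":[0.5,-1.0,0],"twist":[0,0,0]}
  ],
  "grip": 1
}}

```text
t: 1.1
ee_pos: [190.3, 508.3, 404.7]
orientation: [0.354, 3.122, 0.0]
ft_force: [0.9, 0.0, -0.2]
width: 10.9
```

Request:
{"api": "send_rows", "payload": {
  "commands": [
    {"translation":[0.05,-0.1,0],"twist":[0,0,0]},
    {"translation":[0.1,-0.2,0],"twist":[0,0,0]},
    {"translation":[0.15,-0.3,0],"twist":[0,0,0]},
    {"translation":[0.2,-0.4,0],"twist":[0,0,0]},
    {"translation":[0.25,-0.5,0],"twist":[0,0,0]},
    {"translation":[0.3,-0.6,0],"twist":[0,0,0]},
    {"translation":[0.35,-0.7,0],"twist":[0,0,0]},
    {"translation":[0.4,-0.8,0],"twist":[0,0,0]},
    {"translation":[0.45,-0.9,0],"twist":[0,0,0]},
    {"translation":[0.5,-1.0,0],"twist":[0,0,0]}
  ]
}}

```text
t: 2.1
ee_pos: [240.3, 408.3, 404.7]
orientation: [0.354, 3.122, 0.0]
ft_force: [-0.7, -0.3, 0.1]
width: 0.6
```

Request:
{"api": "send_rows", "payload": {
  "commands": [
    {"translation":[0.05,-0.1,0],"twist":[0,0,0]},
    {"translation":[0.1,-0.2,0],"twist":[0,0,0]},
    {"translation":[0.15,-0.3,0],"twist":[0,0,0]},
    {"translation":[0.2,-0.4,0],"twist":[0,0,0]},
    {"translation":[0.25,-0.5,0],"twist":[0,0,0]},
    {"translation":[0.3,-0.6,0],"twist":[0,0,0]},
    {"translation":[0.35,-0.7,0],"twist":[0,0,0]},
    {"translation":[0.4,-0.8,0],"twist":[0,0,0]},
    {"translation":[0.45,-0.9,0],"twist":[0,0,0]},
    {"translation":[0.5,-1.0,0],"twist":[0,0,0]}
  ]
}}

```text
t: 3.1
ee_pos: [290.3, 308.3, 404.7]
orientation: [0.354, 3.122, 0.0]
ft_force: [-0.6, 0.4, 0.7]
width: 0.5
```

Request:
{"api": "send_rows", "payload": {
  "commands": [
    {"translation":[0.05,-0.1,0],"twist":[0,0,0]},
    {"translation":[0.1,-0.2,0],"twist":[0,0,0]},
    {"translation":[0.15,-0.3,0],"twist":[0,0,0]},
    {"translation":[0.2,-0.4,0],"twist":[0,0,0]},
    {"translation":[0.25,-0.5,0],"twist":[0,0,0]},
    {"translation":[0.3,-0.6,0],"twist":[0,0,0]},
    {"translation":[0.35,-0.7,0],"twist":[0,0,0]},
    {"translation":[0.4,-0.8,0],"twist":[0,0,0]},
    {"translation":[0.45,-0.9,0],"twist":[0,0,0]},
    {"translation":[0.5,-1.0,0],"twist":[0,0,0]}
  ]
}}

```text
t: 4.1
ee_pos: [340.3, 208.3, 404.7]
orientation: [0.354, 3.122, 0.0]
ft_force: [0.5, 0.1, -0.7]
width: 0.1
```

Request:
{"api": "send_rows", "payload": {
  "commands": [
    {"translation":[0.05,-0.1,0],"twist":[0,0,0]},
    {"translation":[0.1,-0.2,0],"twist":[0,0,0]},
    {"translation":[0.15,-0.3,0],"twist":[0,0,0]},
    {"translation":[0.2,-0.4,0],"twist":[0,0,0]},
    {"translation":[0.25,-0.5,0],"twist":[0,0,0]},
    {"translation":[0.3,-0.6,0],"twist":[0,0,0]},
    {"translation":[0.35,-0.7,0],"twist":[0,0,0]},
    {"translation":[0.4,-0.8,0],"twist":[0,0,0]},
    {"translation":[0.45,-0.9,0],"twist":[0,0,0]},
    {"translation":[0.5,-1.0,0],"twist":[0,0,0]}
  ]
}}

```text
t: 5.1
ee_pos: [390.3, 108.3, 404.7]
orientation: [0.354, 3.122, 0.0]
ft_force: [0.1, 0.8, -0.3]
width: 0.3
```

Request:
{"api": "send_rows", "payload": {
  "commands": [
    {"translation":[0.05,-0.1,0],"twist":[0,0,0]},
    {"translation":[0.1,-0.2,0],"twist":[0,0,0]},
    {"translation":[0.15,-0.3,0],"twist":[0,0,0]},
    {"translation":[0.2,-0.4,0],"twist":[0,0,0]},
    {"translation":[0.25,-0.5,0],"twist":[0,0,0]},
    {"translation":[0.3,-0.6,0],"twist":[0,0,0]},
    {"translation":[0.35,-0.7,0],"twist":[0,0,0]},
    {"translation":[0.4,-0.8,0],"twist":[0,0,0]},
    {"translation":[0.45,-0.9,0],"twist":[0,0,0]},
    {"translation":[0.5,-1.0,0],"twist":[0,0,0]}
  ]
}}

```text
t: 6.1
ee_pos: [440.3, 8.3, 404.7]
orientation: [0.354, 3.122, -0.0]
ft_force: [0.7, 0.3, 0.7]
width: 0.5
```

Request:
{"api": "send_rows", "payload": {
  "commands": [
    {"translation":[0.05,-0.1,0],"twist":[0,0,0]},
    {"translation":[0.1,-0.2,0],"twist":[0,0,0]},
    {"translation":[0.15,-0.3,0],"twist":[0,0,0]},
    {"translation":[0.2,-0.4,0],"twist":[0,0,0]},
    {"translation":[0.25,-0.5,0],"twist":[0,0,0]},
    {"translation":[0.3,-0.6,0],"twist":[0,0,0]},
    {"translation":[0.35,-0.7,0],"twist":[0,0,0]},
    {"translation":[0.4,-0.8,0],"twist":[0,0,0]},
    {"translation":[0.45,-0.9,0],"twist":[0,0,0]},
    {"translation":[0.5,-1.0,0],"twist":[0,0,0]}
  ]
}}

```text
t: 7.1
ee_pos: [490.3, -91.7, 404.7]
orientation: [-0.354, -3.122, -0.0]
ft_force: [0.2, -1.0, 0.5]
width: 0.7
```

Request:
{"api": "send_rows", "payload": {
  "commands": [
    {"translation":[0.05,-0.1,0],"twist":[0,0,0]},
    {"translation":[0.1,-0.2,0],"twist":[0,0,0]},
    {"translation":[0.15,-0.3,0],"twist":[0,0,0]},
    {"translation":[0.2,-0.4,0],"twist":[0,0,0]},
    {"translation":[0.25,-0.5,0],"twist":[0,0,0]},
    {"translation":[0.3,-0.6,0],"twist":[0,0,0]},
    {"translation":[0.35,-0.7,0],"twist":[0,0,0]},
    {"translation":[0.4,-0.8,0],"twist":[0,0,0]},
    {"translation":[0.45,-0.9,0],"twist":[0,0,0]},
    {"translation":[0.5,-1.0,0],"twist":[0,0,0]}
  ]
}}

```text
t: 8.1
ee_pos: [540.3, -191.7, 404.6]
orientation: [-0.354, -3.122, 0.0]
ft_force: [-1.4, 0.2, -0.3]
width: 0.7
```

Request:
{"api": "send_rows", "payload": {
  "commands": [
    {"translation":[0.05,-0.1,0],"twist":[0,0,0]},
    {"translation":[0.1,-0.2,0],"twist":[0,0,0]},
    {"translation":[0.15,-0.3,0],"twist":[0,0,0]},
    {"translation":[0.2,-0.4,0],"twist":[0,0,0]},
    {"translation":[0.25,-0.5,0],"twist":[0,0,0]},
    {"translation":[0.3,-0.6,0],"twist":[0,0,0]},
    {"translation":[0.35,-0.7,0],"twist":[0,0,0]},
    {"translation":[0.4,-0.8,0],"twist":[0,0,0]},
    {"translation":[0.45,-0.9,0],"twist":[0,0,0]},
    {"translation":[0.5,-1.0,0],"twist":[0,0,0]}
  ]
}}

```text
t: 9.1
ee_pos: [590.3, -291.7, 404.7]
orientation: [0.354, 3.122, -0.0]
ft_force: [0.3, 1.2, 0.1]
width: 0.3
```

Request:
{"api": "send_rows", "payload": {
  "commands": [
    {"translation":[0.15,-0.2,0],"twist":[0,0,0]},
    {"translation":[0.3,-0.4,0],"twist":[0,0,0]},
    {"translation":[0.45,-0.6,0],"twist":[0,0,0]},
    {"translation":[0.58,-0.85,-0.05],"twist":[0,0,0]},
    {"translation":[0.58,-0.85,-0.2],"twist":[0,0,0]},
    {"translation":[0.58,-0.85,-0.4],"twist":[0,0,0]},
    {"translation":[0.58,-0.85,-0.6],"twist":[0,0,0]},
    {"translation":[0.58,-0.85,-0.8],"twist":[0,0,0]},
    {"translation":[0.58,-0.85,-1.0],"twist":[0,0,0]},
    {"translation":[0.58,-0.85,-1.0],"twist":[0,0,0]}
  ]
}}

```text
t: 10.1
ee_pos: [646.5, -374.8, 300.5]
orientation: [-0.353, -3.115, -0.005]
ft_force: [0.1, 0.1, -0.7]
width: 0.4
```

Request:
{"api": "send_rows", "payload": {
  "commands": [
    {"translation":[0,0,-0.3],"twist":[0,0,0]},
    {"translation":[-0.15,0,-0.3],"twist":[0,0,0]},
    {"translation":[-0.3,0,-0.3],"twist":[0,0,0]},
    {"translation":[-0.4,0,-0.3],"twist":[0,0,0]},
    {"translation":[-0.5,0,-0.3],"twist":[0,0,0]},
    {"translation":[-0.6,0,-0.3],"twist":[0,0,0]},
    {"translation":[-0.7,0,-0.3],"twist":[0,0,0]},
    {"translation":[-0.8,0,-0.3],"twist":[0,0,0]},
    {"translation":[-0.9,0,-0.3],"twist":[0,0,0]},
    {"translation":[-0.95,0,-0.3],"twist":[0,0,0]}
  ]
}}

```text
t: 11.1
ee_pos: [552.3, -375.8, 274.6]
orientation: [0.355, 3.12, 0.001]
ft_force: [11.4, 1.6, -2.0]
width: 0.5
```

Run:
```python
from h import *
d=shot('side'); si=np.array(d['img'])[:,:,::-1]
t=shot('wrist'); ti=np.array(t['img'])[:,:,::-1]
a=cv2.resize(si[95:175,265:365],None,fx=4,fy=4,interpolation=cv2.INTER_CUBIC)
b=cv2.resize(ti,(400,300))
out=np.zeros((320,800,3),np.uint8); out[:,:400]=a; out[:300,400:]=b
cv2.imwrite('pics/tg.png',out)
```

```text
(no output)
```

View pics/tg.png

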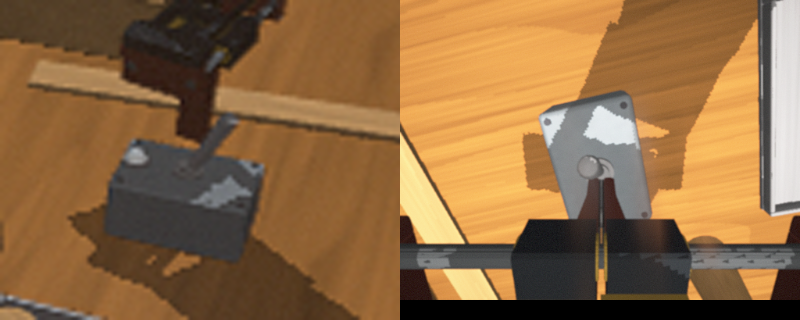

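Request:
{"api": "send_rows", "payload": {
  "commands": [
    {"translation":[0.15,0,0],"twist":[0,0,0]},
    {"translation":[0.27,0,0.2],"twist":[0,0,0]},
    {"translation":[0.27,0,0.45],"twist":[0,0,0]},
    {"translation":[0.27,0.1,0.7],"twist":[0,0,0]},
    {"translation":[0.27,0.25,0.9],"twist":[0,0,0]},
    {"translation":[0.27,0.4,1.0],"twist":[0,0,0]},
    {"translation":[0.27,0.55,1.0],"twist":[0,0,0]},
    {"translation":[0.27,0.7,1.0],"twist":[0,0,0]},
    {"translation":[0.27,0.85,1.0],"twist":[0,0,0]},
    {"translation":[0.27,1.0,1.0],"twist":[0,0,0]}
  ]
}}

```text
t: 12.2
ee_pos: [579.6, -274.4, 373.5]
orientation: [-0.353, -3.12, -0.001]
ft_force: [0.1, 0.4, -0.1]
width: 0.2
```

Request:
{"api": "send_rows", "payload": {
  "commands": [
    {"translation":[0,0.1,0],"twist":[0,0,0]},
    {"translation":[0,0.2,0],"twist":[0,0,0]},
    {"translation":[0,0.3,0],"twist":[0,0,0]},
    {"translation":[0,0.4,0],"twist":[0,0,0]},
    {"translation":[0,0.5,0],"twist":[0,0,0]},
    {"translation":[0,0.6,0],"twist":[0,0,0]},
    {"translation":[0,0.7,0],"twist":[0,0,0]},
    {"translation":[0,0.8,0],"twist":[0,0,0]},
    {"translation":[0,0.9,0],"twist":[0,0,0]},
    {"translation":[0,1.0,0],"twist":[0,0,0]}
  ],
  "grip": -1
}}

```text
t: 13.2
ee_pos: [579.9, -175.0, 374.7]
orientation: [0.354, 3.121, -0.0]
ft_force: [1.0, -0.5, 0.5]
width: 77.2
```

Request:
{"api": "send_rows", "payload": {
  "commands": [
    {"translation":[0,0.1,0],"twist":[0,0,0]},
    {"translation":[0,0.2,0],"twist":[0,0,0]},
    {"translation":[0,0.3,0],"twist":[0,0,0]},
    {"translation":[0,0.4,0],"twist":[0,0,0]},
    {"translation":[0,0.5,0],"twist":[0,0,0]},
    {"translation":[0,0.6,0],"twist":[0,0,0]},
    {"translation":[0,0.7,0],"twist":[0,0,0]},
    {"translation":[0,0.8,0],"twist":[0,0,0]},
    {"translation":[0,0.9,0],"twist":[0,0,0]},
    {"translation":[0,1.0,0],"twist":[0,0,0]}
  ]
}}

```text
t: 14.2
ee_pos: [579.9, -75.1, 374.7]
orientation: [0.354, 3.122, -0.0]
ft_force: [0.5, -0.7, 0.9]
width: 87.6
```

Request:
{"api": "send_rows", "payload": {
  "commands": [
    {"translation":[0,0.1,0],"twist":[0,0,0]},
    {"translation":[0,0.2,0],"twist":[0,0,0]},
    {"translation":[0,0.3,0],"twist":[0,0,0]},
    {"translation":[0,0.4,0],"twist":[0,0,0]},
    {"translation":[0,0.5,0],"twist":[0,0,0]},
    {"translation":[0,0.6,0],"twist":[0,0,0]},
    {"translation":[0,0.7,0],"twist":[0,0,0]},
    {"translation":[0,0.8,0],"twist":[0,0,0]},
    {"translation":[0,0.9,0],"twist":[0,0,0]},
    {"translation":[0,1.0,0],"twist":[0,0,0]}
  ]
}}

```text
t: 15.2
ee_pos: [579.9, 25.0, 374.7]
orientation: [0.354, 3.122, -0.0]
ft_force: [-0.4, -0.7, 0.1]
width: 87.8
```

Request:
{"api": "send_rows", "payload": {
  "commands": [
    {"translation":[0,0.15,0],"twist":[0,0,0]},
    {"translation":[0,0.3,0],"twist":[0,0,0]},
    {"translation":[0,0.45,0],"twist":[0,0,0]},
    {"translation":[0,0.6,0],"twist":[0,0,0]},
    {"translation":[0,0.75,0],"twist":[0,0,0]},
    {"translation":[0,0.88,0],"twist":[0,0,0]},
    {"translation":[0,0.96,0],"twist":[0,0,0]},
    {"translation":[0,1.0,0],"twist":[0,0,0]},
    {"translation":[0,1.0,0],"twist":[0,0,0]},
    {"translation":[0,1.0,0],"twist":[0,0,0]}
  ]
}}

```text
t: 16.2
ee_pos: [579.9, 123.9, 374.6]
orientation: [-0.354, -3.121, 0.0]
ft_force: [1.3, -0.7, -0.6]
width: 87.7
```

Run:
```python
from h import *
t=shot('wrist'); s=shot('side'); ti=np.array(t['img'])[:,:,::-1].copy()
print(np.round(t['cam_to_world'],3).tolist()); print(ctrl.get_obs()['ee_pos'],ctrl.get_obs()['qpos'])
print('pred rim',proj(t,[579.6,127,120]),'sleeve',proj(t,[579.6,127,75]))
a=cv2.resize(ti,(512,384))
b=cv2.resize(np.array(s['img'])[95:175,275:347,::-1],None,fx=4,fy=4,interpolation=cv2.INTER_CUBIC)
out=np.zeros((384,800,3),np.uint8); out[:,:512]=a; out[:320,512:]=b
cv2.imwrite('pics/w1.png',out)
```

```text
[[0.224, 0.929, 0.296, 497.581], [0.975, -0.213, -0.07, 142.616], [-0.002, 0.304, -0.953, 355.07], [0.0, 0.0, 0.0, 1.0]]
[579.9076606  123.64553057 374.63733047] [ 1.90028361e-01  4.12296126e-01  1.72609502e+00 -1.58846550e-04
  1.00335790e+00 -1.15432856e+00]
pred rim [261.74579213 201.56937051] sleeve [261.16810165 185.39818496]
```

View pics/w1.png

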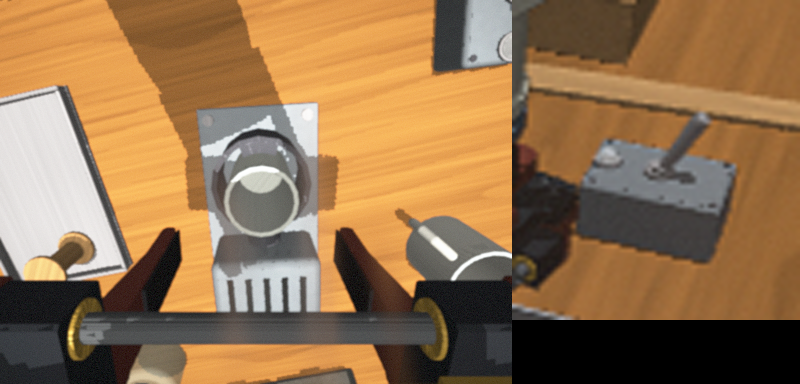

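Request:
{"api": "send_rows", "payload": {
  "commands": [
    {"translation":[-0.005,0.03,0],"twist":[0,0,0]},
    {"translation":[-0.005,0.03,-0.2],"twist":[0,0,0]},
    {"translation":[-0.005,0.03,-0.35],"twist":[0,0,0]},
    {"translation":[-0.005,0.03,-0.5],"twist":[0,0,0]},
    {"translation":[-0.005,0.03,-0.65],"twist":[0,0,0]},
    {"translation":[-0.005,0.03,-0.8],"twist":[0,0,0]},
    {"translation":[-0.005,0.03,-0.9],"twist":[0,0,0]},
    {"translation":[-0.005,0.03,-0.97],"twist":[0,0,0]},
    {"translation":[-0.005,0.03,-1.0],"twist":[0,0,0]},
    {"translation":[-0.005,0.03,-1.0],"twist":[0,0,0]}
  ]
}}

```text
t: 17.3
ee_pos: [579.4, 127.1, 274.4]
orientation: [-0.354, -3.121, 0.0]
ft_force: [-0.2, -0.8, 0.4]
width: 87.7
```

Request:
{"api": "send_rows", "payload": {
  "commands": [
    {"translation":[0,0,-0.07],"twist":[0,0,0]},
    {"translation":[0,0,-0.07],"twist":[0,0,0]},
    {"translation":[0,0,-0.07],"twist":[0,0,0]},
    {"translation":[0,0,-0.07],"twist":[0,0,0]},
    {"translation":[0,0,-0.07],"twist":[0,0,0]},
    {"translation":[0,0,-0.07],"twist":[0,0,0]},
    {"translation":[0,0,-0.07],"twist":[0,0,0]},
    {"translation":[0,0,-0.07],"twist":[0,0,0]},
    {"translation":[0,0,-0.07],"twist":[0,0,0]},
    {"translation":[0,0,-0.07],"twist":[0,0,0]}
  ],
  "grip": 1
}}

```text
t: 18.3
ee_pos: [579.5, 127.1, 267.8]
orientation: [0.354, 3.121, 0.0]
ft_force: [0.3, 0.3, 2.3]
width: 60.4
```

Request:
{"api": "send_rows", "payload": {
  "commands": [
    {"translation":[0,0,0],"twist":[0,0,-0.05]},
    {"translation":[0,0,0],"twist":[0,0,-0.15]},
    {"translation":[0,0,0],"twist":[0,0,-0.25]},
    {"translation":[0,0,0],"twist":[0,0,-0.35]},
    {"translation":[0,0,0],"twist":[0,0,-0.45]},
    {"translation":[0,0,0],"twist":[0,0,-0.55]},
    {"translation":[0,0,0],"twist":[0,0,-0.65]},
    {"translation":[0,0,0],"twist":[0,0,-0.75]},
    {"translation":[0,0,0],"twist":[0,0,-0.85]},
    {"translation":[0,0,0],"twist":[0,0,-0.9]}
  ]
}}

```text
t: 19.3
ee_pos: [579.4, 127.1, 267.6]
orientation: [-1.045, -2.963, 0.0]
ft_force: [0.1, -0.3, 1.0]
width: 60.8
```

```bash
python3 -c "
from h import *
o=ctrl.get_obs();print(o['qpos'],o['ft_force'],o['moment'],o['width'])"
```

```text
[ 1.95953848e-01  5.61325683e-01  1.78167732e+00 -1.03084343e-04
  7.98786154e-01 -6.96726868e-01] [ 0.05194889 -0.31740611  1.00578892] [-0.18540648  0.04990341  0.10751766] 60.839180437797786
```

Request:
{"api": "send_rows", "payload": {
  "commands": [
    {"translation":[0,0,0],"twist":[0,0,-0.1]},
    {"translation":[0,0,0],"twist":[0,0,-0.2]},
    {"translation":[0,0,0],"twist":[0,0,-0.3]},
    {"translation":[0,0,0],"twist":[0,0,-0.4]},
    {"translation":[0,0,0],"twist":[0,0,-0.5]},
    {"translation":[0,0,0],"twist":[0,0,-0.6]},
    {"translation":[0,0,0],"twist":[0,0,-0.7]},
    {"translation":[0,0,0],"twist":[0,0,-0.8]},
    {"translation":[0,0,0],"twist":[0,0,-0.85]},
    {"translation":[0,0,0],"twist":[0,0,-0.9]}
  ]
}}

```text
t: 20.3
ee_pos: [579.4, 127.1, 267.6]
orientation: [-1.678, -2.656, 0.0]
ft_force: [-0.2, -0.5, 0.9]
width: 60.2
```

Request:
{"api": "send_rows", "payload": {
  "commands": [
    {"translation":[0,0,0],"twist":[0,0,-0.1]},
    {"translation":[0,0,0],"twist":[0,0,-0.2]},
    {"translation":[0,0,0],"twist":[0,0,-0.3]},
    {"translation":[0,0,0],"twist":[0,0,-0.4]},
    {"translation":[0,0,0],"twist":[0,0,-0.5]},
    {"translation":[0,0,0],"twist":[0,0,-0.6]},
    {"translation":[0,0,0],"twist":[0,0,-0.7]},
    {"translation":[0,0,0],"twist":[0,0,-0.8]},
    {"translation":[0,0,0],"twist":[0,0,-0.85]},
    {"translation":[0,0,0],"twist":[0,0,-0.85]}
  ]
}}

```text
t: 21.3
ee_pos: [579.6, 127.0, 267.7]
orientation: [2.199, 2.243, 0.001]
ft_force: [0.7, -3.2, 0.0]
width: 60.6
```

Request:
{"api": "send_rows", "payload": {
  "commands": [
    {"translation":[0,0,0.01],"twist":[0,0,0]},
    {"translation":[0,0,0.02],"twist":[0,0,0]},
    {"translation":[0,0,0.03],"twist":[0,0,0]},
    {"translation":[0,0,0.04],"twist":[0,0,0]},
    {"translation":[0,0,0.05],"twist":[0,0,0]},
    {"translation":[0,0,0.06],"twist":[0,0,0]},
    {"translation":[0,0,0.07],"twist":[0,0,0]},
    {"translation":[0,0,0.08],"twist":[0,0,0]},
    {"translation":[0,0,0.1],"twist":[0,0,0]},
    {"translation":[0,0,0.12],"twist":[0,0,0]}
  ]
}}

```text
t: 22.3
ee_pos: [579.5, 127.2, 279.8]
orientation: [2.199, 2.243, 0.001]
ft_force: [5.0, -1.4, -7.4]
width: 60.6
```

Request:
{"api": "send_rows", "payload": {
  "commands": [
    {"translation":[0,0,0.08],"twist":[0,0,0]},
    {"translation":[0,0,0.18],"twist":[0,0,0]},
    {"translation":[0,0,0.28],"twist":[0,0,0]},
    {"translation":[0,0,0.38],"twist":[0,0,0]},
    {"translation":[0,0,0.48],"twist":[0,0,0]},
    {"translation":[0,0,0.58],"twist":[0,0,0]},
    {"translation":[0,0,0.68],"twist":[0,0,0]},
    {"translation":[0,0,0.78],"twist":[0,0,0]},
    {"translation":[0,0,0.88],"twist":[0,0,0]},
    {"translation":[0,0,0.95],"twist":[0,0,0]}
  ]
}}

```text
t: 23.3
ee_pos: [579.4, 127.1, 375.8]
orientation: [2.199, 2.243, 0.001]
ft_force: [0.0, -0.2, -1.3]
width: 60.5
```

Run:
```python
from h import *
s=shot('side');o=ctrl.get_obs();print(o['ee_pos'],o['ft_force'],o['moment'],o['width'])
save(s,'lift.png',(150,120,350,300),3)
```

```text
[579.70768989 127.20836898 376.72513599] [ 0.17122781  0.72476307 -0.48076179] [-0.07710869  0.02014753  0.00437399] 60.30567674773689
```

View pics/lift.png

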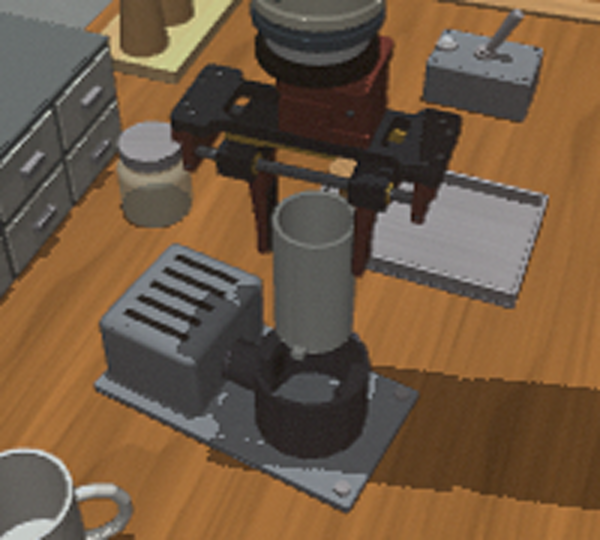

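Run:
```python
from h import *
s=load('side')
for z in(227,217,117,107): print(z,(proj(s,[579.5,127.1,z])-[150,120])*3)
```

```text
227 [310.28201776 218.48689562]
217 [310.13567794 229.02927193]
117 [308.80648885 324.78456454]
107 [308.68565921 333.48917791]
```

Request:
{"api": "send_rows", "payload": {
  "commands": [
    {"translation":[-0.02,-0.05,0],"twist":[0,0,0]},
    {"translation":[-0.05,-0.15,0],"twist":[0,0,0]},
    {"translation":[-0.08,-0.25,0],"twist":[0,0,0]},
    {"translation":[-0.12,-0.35,0],"twist":[0,0,0]},
    {"translation":[-0.15,-0.45,0],"twist":[0,0,0]},
    {"translation":[-0.18,-0.55,0],"twist":[0,0,0]},
    {"translation":[-0.21,-0.66,0],"twist":[0,0,0]},
    {"translation":[-0.24,-0.77,0],"twist":[0,0,0]},
    {"translation":[-0.27,-0.88,0],"twist":[0,0,0]},
    {"translation":[-0.3,-1.0,0],"twist":[0,0,0]}
  ]
}}

```text
t: 24.35
ee_pos: [549.1, 26.2, 374.7]
orientation: [2.199, 2.244, 0.0]
ft_force: [1.0, -0.7, -0.6]
width: 60.3
```

Request:
{"api": "send_rows", "payload": {
  "commands": [
    {"translation":[-0.03,-0.1,0],"twist":[0,0,0]},
    {"translation":[-0.06,-0.2,0],"twist":[0,0,0]},
    {"translation":[-0.09,-0.3,0],"twist":[0,0,0]},
    {"translation":[-0.12,-0.4,0],"twist":[0,0,0]},
    {"translation":[-0.15,-0.5,0],"twist":[0,0,0]},
    {"translation":[-0.18,-0.6,0],"twist":[0,0,0]},
    {"translation":[-0.21,-0.7,0],"twist":[0,0,0]},
    {"translation":[-0.24,-0.8,0],"twist":[0,0,0]},
    {"translation":[-0.27,-0.9,0],"twist":[0,0,0]},
    {"translation":[-0.3,-1.0,0],"twist":[0,0,0]}
  ]
}}

```text
t: 25.35
ee_pos: [519.2, -73.7, 374.7]
orientation: [2.199, 2.244, 0.0]
ft_force: [0.3, -0.2, -0.8]
width: 60.5
```

Request:
{"api": "send_rows", "payload": {
  "commands": [
    {"translation":[-0.04,-0.1,0],"twist":[0,0,0]},
    {"translation":[-0.08,-0.2,0],"twist":[0,0,0]},
    {"translation":[-0.11,-0.3,0],"twist":[0,0,0]},
    {"translation":[-0.14,-0.4,0],"twist":[0,0,0]},
    {"translation":[-0.17,-0.5,0],"twist":[0,0,0]},
    {"translation":[-0.19,-0.56,0],"twist":[0,0,0]},
    {"translation":[-0.19,-0.58,-0.05],"twist":[0,0,0]},
    {"translation":[-0.19,-0.58,-0.13],"twist":[0,0,0]},
    {"translation":[-0.19,-0.58,-0.22],"twist":[0,0,0]},
    {"translation":[-0.19,-0.58,-0.3],"twist":[0,0,0]}
  ]
}}

```text
t: 26.35
ee_pos: [500.3, -130.5, 343.5]
orientation: [-2.198, -2.243, 0.001]
ft_force: [-0.7, 1.0, -1.1]
width: 60.4
```

Request:
{"api": "send_rows", "payload": {
  "commands": [
    {"translation":[0,0,-0.1],"twist":[0,0,0]},
    {"translation":[0,0,-0.2],"twist":[0,0,0]},
    {"translation":[0,0,-0.3],"twist":[0,0,0]},
    {"translation":[0,0,-0.4],"twist":[0,0,0]},
    {"translation":[0,0,-0.5],"twist":[0,0,0]},
    {"translation":[0,0,-0.58],"twist":[0,0,0]},
    {"translation":[0,0,-0.64],"twist":[0,0,0]},
    {"translation":[0,0,-0.68],"twist":[0,0,0]},
    {"translation":[0,0,-0.7],"twist":[0,0,0]},
    {"translation":[0,0,-0.72],"twist":[0,0,0]}
  ]
}}

```text
t: 27.35
ee_pos: [500.5, -130.9, 272.7]
orientation: [2.199, 2.243, 0.0]
ft_force: [-0.1, 0.8, -0.9]
width: 60.3
```

Run:
```python
from h import *
s=shot('side');o=ctrl.get_obs();print(o['ee_pos'],o['ft_force'],o['moment'],o['width'])
save(s,'low.png',(220,110,370,230),4)
```

```text
[ 500.4358696  -130.89483914  272.50942749] [-1.26314925  0.12962982 -1.62846757] [-0.05713335  0.03248941  0.02959918] 60.7431723074327
```

View pics/low.png

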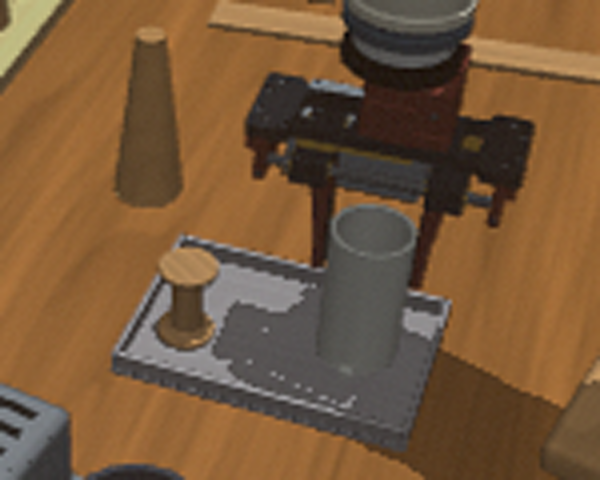

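Request:
{"api": "send_rows", "payload": {
  "commands": [
    {"translation":[0,0,-0.02],"twist":[0,0,0]},
    {"translation":[0,0,-0.04],"twist":[0,0,0]},
    {"translation":[0,0,-0.05],"twist":[0,0,0]},
    {"translation":[0,0,-0.06],"twist":[0,0,0]},
    {"translation":[0,0,-0.07],"twist":[0,0,0]},
    {"translation":[0,0,-0.08],"twist":[0,0,0]},
    {"translation":[0,0,-0.085],"twist":[0,0,0]},
    {"translation":[0,0,-0.09],"twist":[0,0,0]},
    {"translation":[0,0,-0.095],"twist":[0,0,0]},
    {"translation":[0,0,-0.095],"twist":[0,0,0]}
  ]
}}

```text
t: 28.4
ee_pos: [500.4, -130.9, 263.1]
orientation: [-2.199, -2.243, 0.0]
ft_force: [0.0, 0.4, -1.0]
width: 60.6
```

Request:
{"api": "send_rows", "payload": {
  "commands": [
    {"translation":[0,0,-0.002],"twist":[0,0,0]},
    {"translation":[0,0,-0.004],"twist":[0,0,0]},
    {"translation":[0,0,-0.006],"twist":[0,0,0]},
    {"translation":[0,0,-0.008],"twist":[0,0,0]},
    {"translation":[0,0,-0.008],"twist":[0,0,0]},
    {"translation":[0,0,-0.01],"twist":[0,0,0]},
    {"translation":[0,0,-0.01],"twist":[0,0,0]},
    {"translation":[0,0,-0.01],"twist":[0,0,0]},
    {"translation":[0,0,-0.01],"twist":[0,0,0]},
    {"translation":[0,0,-0.01],"twist":[0,0,0]}
  ]
}}

```text
t: 29.4
ee_pos: [500.4, -130.9, 262.6]
orientation: [2.199, 2.243, 0.0]
ft_force: [-1.3, -0.6, 5.3]
width: 60.5
```

Request:
{"api": "send_rows", "payload": {
  "commands": [
    {"translation":[0,0,0],"twist":[0,0,0]},
    {"translation":[0,0,0],"twist":[0,0,0]},
    {"translation":[0,0,0],"twist":[0,0,0]},
    {"translation":[0,0,0],"twist":[0,0,0]},
    {"translation":[0,0,0],"twist":[0,0,0]},
    {"translation":[0,0,0],"twist":[0,0,0]},
    {"translation":[0,0,0],"twist":[0,0,0]},
    {"translation":[0,0,0],"twist":[0,0,0]},
    {"translation":[0,0,0],"twist":[0,0,0]},
    {"translation":[0,0,0],"twist":[0,0,0]}
  ],
  "grip": -1
}}

```text
t: 30.4
ee_pos: [500.4, -130.9, 262.2]
orientation: [-2.199, -2.244, 0.0]
ft_force: [-0.7, 0.1, -0.8]
width: 87.9
```

Request:
{"api": "send_rows", "payload": {
  "commands": [
    {"translation":[0,0,0.05],"twist":[0,0,0]},
    {"translation":[0,0,0.1],"twist":[0,0,0]},
    {"translation":[0,0,0.2],"twist":[0,0,0]},
    {"translation":[0,0,0.3],"twist":[0,0,0]},
    {"translation":[0,0,0.45],"twist":[0,0,0]},
    {"translation":[0,0,0.6],"twist":[0,0,0]},
    {"translation":[0,0,0.75],"twist":[0,0,0]},
    {"translation":[0,0,0.9],"twist":[0,0,0]},
    {"translation":[0,0,1.0],"twist":[0,0,0]},
    {"translation":[0,0,1.0],"twist":[0,0,0]}
  ]
}}

```text
t: 31.4
ee_pos: [500.8, -131.0, 364.1]
orientation: [2.197, 2.241, 0.003]
ft_force: [-0.7, 0.1, -0.1]
width: 87.5
```

Run:
```python
from h import *
s=shot('side');o=ctrl.get_obs();print(o['t'],o['ee_pos'],o['ft_force'],o['width'])
for z in(5,115): print((proj(s,[500.4,-130.9,z])-[220,80])*4)
save(s,'end.png',(220,80,370,230),4)
```

```text
31.45 [ 500.48671352 -130.8861972   363.0440218 ] [-0.43355094 -0.5925563  -0.88195573] 88.05617434167402
[348.52636646 475.92782915]
[366.51293175 360.1534238 ]
```

View pics/end.png

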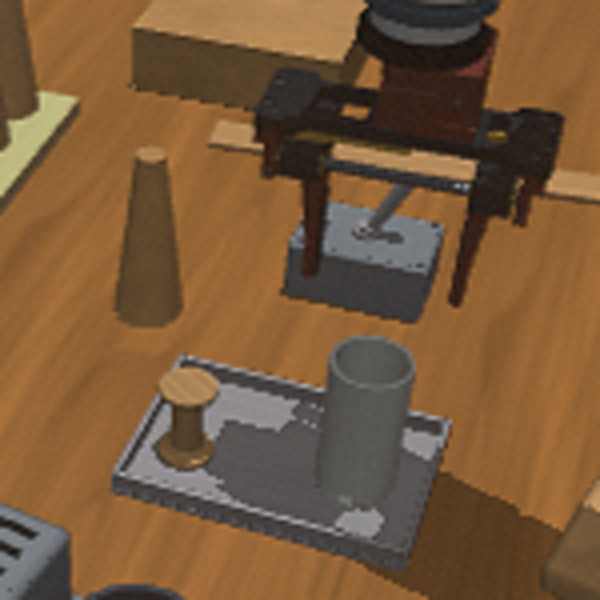

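The cup stands upright on the tray, with its rim at about (370,362) against a predicted (366,360). The spool and cone haven't moved, the long bat is off, and the gripper is clear. I'm handing in the job.

```bash
python3 -c "
from h import *
print(ctrl.close_job())"
```

```text
the job is handed in; nothing more can be done
None
```

The job is handed in at about 31.5 s of the 69 s allowed; no verdict is reported.

- **Toggle:** I pushed the long bat over its centre, away from the lens, with the closed fingers. The pictures afterwards show it leaning to the off side.
- **Cup:** I gripped the cup across its rim, turned it about 76°, lifted it straight out and lowered it onto the free half of the tray. I let go once the wrist force showed contact (about 5 N).
- **Last checks:** The final picture shows the cup upright on the tray, within about 1–2 mm of where I aimed. The spool and cone are unmoved and the gripper is clear, about 100 mm up. The highest wrist force I read was about 11 N, at the end of the toggle push.
- **Not checked at the end:** The mug and the short toggle were not in the final picture. The arm never came near either of them while low.

No check failed or disagreed.

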